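Put the bench vessels back in their holders

ROBOT

A 7-joint arm with a two-finger parallel gripper is mounted at the origin on a cart in front of the work surface, level with it; the furniture and walls round the work are solid. World frame = base frame: x ahead of the robot, y to its left, z up, the work surface at z = 0. Lengths are in m, angles in rad, forces in N, time in s.
With the tool pointing down it reaches from about 0.425 to 0.925 m from the base axis. Payload 6.8 kg.
Tool frame: the origin (TCP) lies on the front face of the gripper's body, between the roots of the fingers; the fingertips stand 73 mm ahead of it and the grasp point (between the pads) lies 54 mm ahead of it (env.nose_length is the distance from the TCP to the fingertips, in m); z points along the fingers, y is the line along which they close (so a half turn about z gives the same grasp; the last joint's range is limited). The gripper opens to 85 mm and grips with 20 to 120 N. Pads are 22 mm wide; open, the fingers measure 114 mm over their backs; the gripper's body (76 mm by 85 mm) begins 54 mm behind the grasp point. The pads swing forward as they close: fully open they stand 13 mm farther back than shut.
Start: joints at [1.233, 0.477, 0.022, 1.555, -0.011, 1.109, -0.083], TCP at [0.154, -0.657, 0.304] pointing down, gripper open.
Joint ranges: [-2.96, 2.96], [-0.34, 2.1], [-1.41, 1.46], [0.24, 2.44], [-1.37, 4.51], [0.17, 1.92], [-2.96, 2.96]. Speed limits (rad/s): [2.39, 2.39, 3.14, 3.14, 3.14, 3.14, 3.14].

INTERFACE

Orientations are given as a unit quaternion [w, x, y, z].
In Python, from cell import env, kin, camera, calibration, job gives the robot as it stands. The module is installed in compiled form; this text tells all that it offers. Calls block until the motion is done:
- env.reach(position, orientation): joint-space move of the TCP to a pose.
- env.movel(position, velocity=0.15, rot=None, stop_force=None): straight line of the TCP; rot=None keeps the orientation; velocity is the mean speed in m/s. With stop_force (N) it stops when the force on the tool has changed by that much, and returns True; else False.
- env.goto_joints(angles): joint-space move.
- env.grip(opening, f_grip=None): finger opening in m; f_grip is the grip in N (None keeps the last); returns when the fingers have stopped.
- env.dwell(seconds).
- kin.inverse_kinematics(position, orientation): joint angles nearest the present ones, or None.
- env.get_state(): the state.
- camera(name): name is "side" or "top"; returns (picture, depth): 480x640x3 uint8, blue, green, red; 480x640 float32, m along the optical axis (not along the pixel's ray), 0 where there is no reading.
- calibration(name): a dict with "fx", "fy", "cx", "cy" (pixels), "k1" (the pictures are not rectified: a ray, as slopes to the right and down, at radius r is drawn at 1 + k1 r^2 times it, then the intrinsics apply), "rvec" (rotation vector, rad) and "tvec" (3), from world to camera coordinates, as OpenCV has them. Camera axes: x right, y down, z forward; pixel columns grow to the right and rows downward; lengths in m; the calibration is good to about 2 mm. A picture is of the moment at which its call begins. calibration takes no time and is no camera call.
A pose or a line that the arm cannot do raises env.PlanningError and nothing moves.
- job.job_done(): hands the job in; it is judged then, once.
The state is a dict: "time": time; "qpos": joint angles; "joint_velocities": joint speeds; "joint_torque": joint torques, N m; "tcp_pos": TCP position; "orientation": TCP orientation; "force": force on the tool from outside, world axes, zero at the start; "torque": the same for the moment, N m; "opening": finger opening in m; "gripper_force": force on a finger pad.
Only numpy, scipy, OpenCV 4.12 (cv2) and the standard library are available. Lean on these libraries where they do the work, as an engineer would, in place of code of your own. Each camera call takes 0.05 s, during which the arm holds its last target. There are 200 camera calls.

TASK

Put the four loose round vessels on the bench away, each in the aluminium holder made for it: the brown bottle in the deep collar, the glass spirit burner in the largest of the three shallow stands, the white screw pot in the middle-sized one and the small grey dish in the smallest. Keep them upright, set each down flat on the holder's floor rather than dropping it, and leave the felt cone and the black case where they are.

Things in the scene. Friction and masses are not known exactly. Their poses are not given: they have to be found in the camera images.
- bottle: Loose brown glass bottle with a black screw cap, standing upright, 57 mm in diameter, 122 mm high, about 0.19 kg. The tallest of the vessels. Its straight-sided body (56 mm across) is from the bottom up to about 78 mm high, then it slopes in to the cap, which is 30 mm across from 106 to 122 mm. Origin: centre of its underside; z up.
- burner: Loose glass spirit burner with a narrow brass collar and wick tube on top, standing upright, about 0.21 kg. Glass body 62 mm across and straight-sided only from 6 to 30 mm high (grip there), then it slopes in to the 30 mm collar at 56 to 70 mm; a 7 mm wick tube ends at 86 mm. Origin: centre of its underside; z up.
- pot: Loose round white screw-top pot, standing upright, 49 mm high, about 0.06 kg. Body 45 mm across, lid 48 mm across (from 30 mm up). Origin: centre of its underside; z up.
- dappen: Loose small grey dish with a waist (a dappen dish), standing upright, 26 mm high, about 0.06 kg: foot about 28 mm across, cup flaring from the waist at 11 mm to 34 mm across at its rim, where it is gripped from outside. Origin: centre of its underside; z up.
- bottle_collar: The deep collar for the bottle: rim 40 mm high, clear inside diameter 76 mm, flange 106 mm across. It is a fixed, turned aluminium holder with a thin round flange (3.5 mm) screwed to the worktop, a plain round rim with a 4 mm wall, and a flat black rubber floor 5 mm above the worktop. Origin: centre of its underside, on the worktop; z up.
- burner_stand: The largest of the three shallow stands, for the spirit burner: rim 12 mm high, clear inside diameter 82 mm, flange 112 mm across. It is a fixed, turned aluminium holder with a thin round flange (3.5 mm) screwed to the worktop, a plain round rim with a 4 mm wall, and a flat black rubber floor 5 mm above the worktop. Origin: centre of its underside, on the worktop; z up.
- pot_stand: The middle one of the three shallow stands, for the pot: rim 12 mm high, clear inside diameter 62 mm, flange 92 mm across. It is a fixed, turned aluminium holder with a thin round flange (3.5 mm) screwed to the worktop, a plain round rim with a 4 mm wall, and a flat black rubber floor 5 mm above the worktop. Origin: centre of its underside, on the worktop; z up.
- dappen_stand: The smallest of the three shallow stands, for the small dish: rim 10 mm high, clear inside diameter 44 mm, flange 74 mm across. It is a fixed, turned aluminium holder with a thin round flange (3.5 mm) screwed to the worktop, a plain round rim with a 4 mm wall, and a flat black rubber floor 5 mm above the worktop. Origin: centre of its underside, on the worktop; z up.
- felt_cone: Bystander, loose: beige felt polishing cone standing on its wide end, 42 mm across, 61 mm high, with a thin black stub on top. Origin: centre of its underside. To be left alone.
- black_case: Bystander, loose: small black bur case, 28 x 56 x 22 mm, lying flat. Origin: centre of its underside; its long side lies along its y. To be left alone.
Not all that is in view belongs to the job. Leave any red or turquoise look-alike of the pot alone. What is shaped like the dappen_stand but blue is not meant.

How it is judged:
At the end, for the whole second after the job is handed in: Each vessel stands upright (within 0.1 rad) on the floor of its own holder, inside the rim: its origin within 12 mm of the holder's axis and 2 to 8 mm above the holder's underside, at rest and released; the felt cone and the black case are within 20 mm of where they started (horizontal distance between bottle and bottle_collar below 0.012 m and z of bottle in the frame of bottle_collar between 0.002 and 0.008 m and angle between each of bottle, burner, pot, dappen's own z axis and vertical below 0.1 rad and linear speed of each of bottle, burner, pot, dappen below 0.02 m/s and contact force between each of bottle, burner, pot, dappen and the fingers below 0.1 N and horizontal distance between burner and burner_stand below 0.012 m and z of burner in the frame of burner_stand between 0.002 and 0.008 m and horizontal distance between pot and pot_stand below 0.012 m and z of pot in the frame of pot_stand between 0.002 and 0.008 m and horizontal distance between dappen and dappen_stand below 0.012 m and z of dappen in the frame of dappen_stand between 0.002 and 0.008 m and distance of each of felt_cone, black_case from where it was at the start of the episode below 0.02 m); the robot touches nothing.
It fails at once if a vessel is tipped by more than about 45 degrees (angle between any of bottle, burner, pot, dappen's own z axis and vertical above 0.8 rad).
It fails at once if a vessel is dropped: its underside comes within 30 mm of the worktop while it moves faster than 0.6 m/s ((height (world z) of bottle below 0.03 m and linear speed of bottle above 0.6 m/s) or (height (world z) of burner below 0.03 m and linear speed of burner above 0.6 m/s) or (height (world z) of pot below 0.03 m and linear speed of pot above 0.6 m/s) or (height (world z) of dappen below 0.03 m and linear speed of dappen above 0.6 m/s)).
It fails at once if the felt cone or the black case is pushed more than 20 mm from its place (distance of any of felt_cone, black_case from where it was at the start of the episode above 0.02 m).
It also fails if it takes over 106 s, if anything falls off the work surface, if the arm or the gripper's body presses on something with over 40 N, if the wrist force passes 120 N, or if a joint passes its speed limit or range.

## Working session

There is one attempt and no reset: what is moved stays moved. The work goes in short steps, each a Python script; the robot and the scene stay as the last script left them, time stands still between calls to the robot, and variables do not carry over. Pictures are saved under pics/ and viewed, at most 14 in all, crops included, and the job is handed in when it is done.

```bash
mkdir -p pics; python3 - <<'E'
from cell import env,camera,calibration
import cv2,numpy as np
for n in("top","side"):
    p,d=camera(n); cv2.imwrite(f"pics/{n}0.png",p); np.savez(f"{n}0.npz",p=p,d=d)
    c=calibration(n);print(n,c); R=cv2.Rodrigues(np.array(c["rvec"]))[0];print("cam pos",-R.T@np.array(c["tvec"]).ravel())
s=env.get_state();print(s["time"],s["tcp_pos"],s["orientation"],s["opening"])
E
```

```text
top {'fx': 523.314495574503, 'fy': 523.314495574503, 'cx': 326.96886310054504, 'cy': 235.4317420079433, 'k1': -0.07284494051395454, 'rvec': array([ 2.20418159, -1.96562035,  0.24176777]), 'tvec': array([-0.06554883,  0.49340978,  1.01930549])}
cam pos [ 0.24064599 -0.03541214  1.10795714]
side {'fx': 574.1796131862018, 'fy': 574.1796131862018, 'cx': 321.15539191504826, 'cy': 241.84394489198306, 'k1': -0.11515497242678666, 'rvec': array([ 0.16915901, -2.77330619,  1.3391505 ]), 'tvec': array([0.48823986, 0.07348363, 1.32003318])}
cam pos [0.35919237 1.04056095 0.8800451 ]
0.1 [ 0.15366307 -0.65686439  0.30302932] [-7.96206350e-04  9.93403089e-01  1.14671907e-01 -1.49085826e-04] 0.08560242793127426
```

View pics/top0.png

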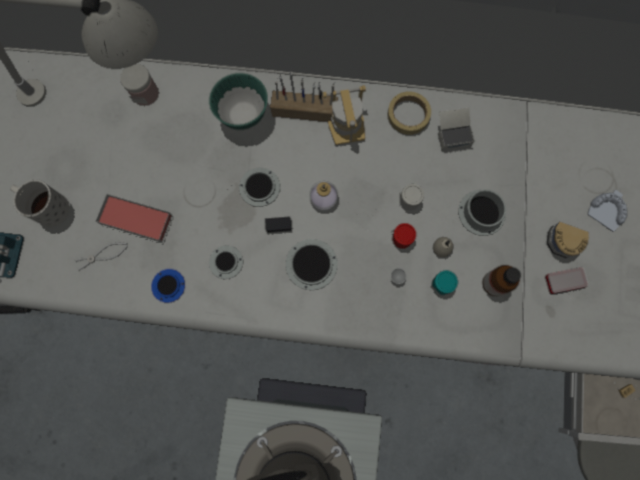

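View pics/side0.png

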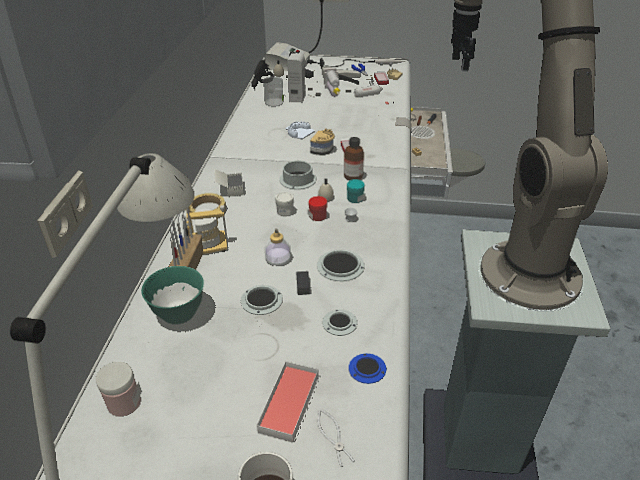

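The top view shows:
- **Vessels:** bottle (505,279), burner (323,196), dish (398,277).
- **Pot candidates:** white (411,198), red (404,235) and turquoise (446,283). The white one fits the description.
- **Holders:** collar (485,210), burner stand (311,264), pot stand (259,186).
- **Small stand candidates:** aluminium (226,261) and blue (168,285). The aluminium one is meant.
- **Bystanders:** cone (443,246), case (278,225).

Next I'll make enlarged crops and cast rays.

```bash
cat > h.py <<'E'
import numpy as np,cv2
from cell import env,kin,camera,calibration
def cal(n):
    c=calibration(n);R=cv2.Rodrigues(np.array(c["rvec"]))[0];t=np.array(c["tvec"]).ravel()
    K=np.array([[c["fx"],0,c["cx"]],[0,c["fy"],c["cy"]],[0,0,1]]);return K,np.array([c["k1"],0,0,0.]),R,t
def slopes(n,uv):
    K,D,R,t=cal(n);return cv2.undistortPoints(np.float64(uv).reshape(-1,1,2),K,D).reshape(-1,2)
def plane(n,uv,z):
    K,D,R,t=cal(n);s=slopes(n,uv);d=np.c_[s,np.ones(len(s))]@R;o=-R.T@t
    return (o+d*((z-o[2])/d[:,2])[:,None])[:,:2]
def cloud(n,d):
    K,D,R,t=cal(n);v,u=np.nonzero(d>0);s=slopes(n,np.c_[u,v]);p=np.c_[s,np.ones(len(s))]*d[v,u][:,None]
    return (p-t)@R,np.c_[u,v]
def proj(n,P):
    K,D,R,t=cal(n);return cv2.projectPoints(np.float64(P).reshape(-1,1,3),cv2.Rodrigues(R)[0],t,K,D)[0].reshape(-1,2)
E
python3 - <<'E'
from h import *
T=np.load("top0.npz");S=np.load("side0.npz")
g=lambda p:(255*(p/255.)**.6).astype(np.uint8)
cv2.imwrite("pics/tc.png",cv2.resize(g(T["p"][165:305,205:405]),None,fx=4,fy=4,interpolation=2))
cv2.imwrite("pics/tc2.png",cv2.resize(g(T["p"][165:305,370:530]),None,fx=4,fy=4,interpolation=2))
things=dict(bottle=(505,279),burner=(323,196),pot=(411,198),dappen=(398,277),bottle_collar=(485,210),burner_stand=(311,264),pot_stand=(259,186),dappen_stand=(226,261),cone=(443,246),case=(278,225))
ct={n:cloud(n,I["d"]) for n,I in(("top",T),("side",S))}
for k,uv in things.items():
    xy=plane("top",[uv],.01)[0]; print(k,uv,xy.round(3),"side px",proj("side",[[*xy,.01]])[0].round())
    for n,(P,_) in ct.items():
        q=P[np.hypot(*(P[:,:2]-xy).T)<.05]; h=q[q[:,2]>.006]
        if len(h): 
            zt=np.percentile(h[:,2],97);tt=h[h[:,2]>zt-.008];print("  ",n,len(h),"z97 %.3f"%zt,"mid all",((h.max(0)+h.min(0))/2).round(3),"top mid",((tt.max(0)+tt.min(0))/2).round(3),"ext",np.ptp(tt,axis=0).round(3))
# dark floors
for k,hh in dict(bottle_collar=.040,burner_stand=.012,pot_stand=.012,dappen_stand=.010).items():
    for n,I in(("top",T),("side",S)):
        xy=plane("top",[things[k]],.01)[0];c=proj(n,[[*xy,.01]])[0].round().astype(int)
        m=(I["p"].max(2)<(60 if n=="side" else 45)).astype(np.uint8)
        N,l,st,ce=cv2.connectedComponentsWithStats(m);
        j=l[c[1],c[0]];cs,_=cv2.findContours((l==j).astype(np.uint8),0,1)
        q=plane(n,cs[0][:,0],(hh+.005)/2);(cx,cy),r=cv2.minEnclosingCircle(q.astype(np.float32));
        print(k,n,j,st[j],"centroid",plane(n,[ce[j]],(hh+.005)/2)[0].round(4),"circ",round(cx,4),round(cy,4),round(r,4))
E
```

```text
bottle (505, 279) [ 0.458 -0.397] side px [350. 169.]
   top 710 z97 0.123 mid all [ 0.446 -0.373  0.067] top mid [ 0.447 -0.375  0.12 ] ext [0.027 0.029 0.01 ]
   side 405 z97 0.122 mid all [ 0.445 -0.367  0.065] top mid [ 0.445 -0.371  0.119] ext [0.026 0.034 0.01 ]
burner (323, 196) [0.598 0.011] side px [276. 254.]
   top 697 z97 0.078 mid all [0.589 0.013 0.047] top mid [0.595 0.012 0.079] ext [0.023 0.019 0.018]
   side 666 z97 0.077 mid all [0.593 0.021 0.047] top mid [0.592 0.017 0.078] ext [0.022 0.021 0.018]
pot (411, 198) [ 0.616 -0.182] side px [283. 207.]
   top 978 z97 0.637 mid all [ 0.623 -0.182  0.324] top mid [ 0.64  -0.198  0.635] ext [0.004 0.056 0.013]
   side 371 z97 0.050 mid all [ 0.609 -0.176  0.03 ] top mid [ 0.609 -0.177  0.048] ext [0.045 0.051 0.011]
dappen (398, 277) [ 0.437 -0.168] side px [350. 215.]
   top 206 z97 0.028 mid all [ 0.453 -0.161  0.018] top mid [ 0.437 -0.164  0.025] ext [0.033 0.032 0.01 ]
   side 131 z97 0.027 mid all [ 0.435 -0.163  0.017] top mid [ 0.435 -0.163  0.024] ext [0.032 0.037 0.01 ]
bottle_collar (485, 210) [ 0.607 -0.347] 
[... 1604 characters left out ...]
] circ 0.604 -0.3412 0.0348
bottle_collar side 0 [     0      0    640    480 288406] centroid [ 0.5244 -0.0433] circ 0.4954 0.5846 0.0001
burner_stand top 39 [ 293  246   36   36 1011] centroid [0.4458 0.0197] circ 0.4461 0.0196 0.0389
burner_stand side 234 [324 254  33  19 417] centroid [0.4452 0.0246] circ 0.4449 0.023 0.0384
pot_stand top 22 [246 174  26  24 490] centroid [0.6066 0.1562] circ 0.6069 0.1562 0.0285
pot_stand side 282 [248 290  27  16 260] centroid [0.6052 0.1615] circ 0.6048 0.1595 0.0288
dappen_stand top 41 [216 253  19  18 256] centroid [0.4291 0.2037] circ 0.4293 0.2035 0.0197
dappen_stand side 319 [330 314  20  13 143] centroid [0.4281 0.208 ] circ 0.4278 0.2063 0.0201
```

View pics/tc.png

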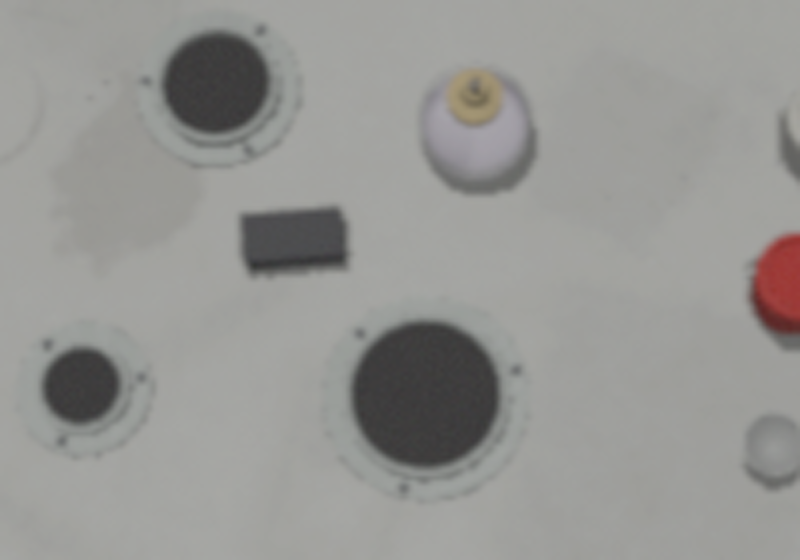

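View pics/tc2.png

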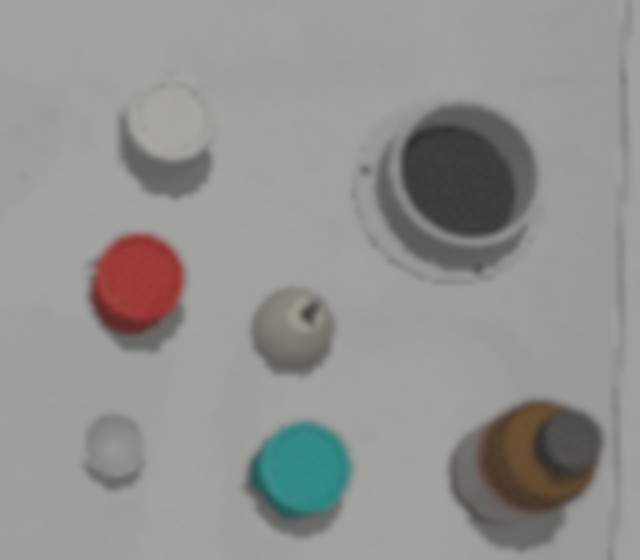

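The crops confirm it: white pot at crop (170,120), grey dish (115,448), bottle cap (570,440), burner (475,125) and aluminium stands. The red, turquoise and blue items stay untouched. I'll refine the vessel centres, check IK and do the burner first.

```bash
cat >> h.py <<'E'
Q=[0,1,0,0]
H=dict(bottle=(.604,-.341),burner=(.445,.0205),pot=(.605,.156),dappen=(.428,.2045))
def pick(name,xy,z,w,hover,lift,F=40):
    env.grip(w); env.reach([*xy,hover],Q); env.movel([*xy,z],.12,rot=Q)
    env.grip(0.0,F); s=env.get_state(); print("gripped",s["opening"],s["gripper_force"],s["time"])
    env.movel([*xy,z+lift],.15); s=env.get_state(); print("lifted",s["opening"],s["gripper_force"],s["force"].round(2) if hasattr(s["force"],"round") else s["force"])
def place(name,z,lift,w):
    xy=H[name]; env.movel([*xy,z+lift],.22); env.movel([*xy,z+.02],.15)
    hit=env.movel([*xy,z-.001],.02,stop_force=3); s=env.get_state(); print("down",hit,s["tcp_pos"],"nominal",z)
    env.grip(w); env.movel([*xy,z+.13],.2); print(name,"t",env.get_state()["time"])
E
python3 - <<'E'
from h import *
print(env.nose_length)
for n in("top","side"):
    I=np.load(n+"0.npz");P,uv=cloud(n,I["d"])
    for k,xy,r,zl,zh in(("bottle body",(.446,-.373),.045,.04,.08),("bottle cap",(.446,-.373),.03,.11,.13),("pot",(.609,-.177),.045,.043,.06),("burner collar",(.592,.013),.045,.05,.075),("burner body",(.592,.013),.05,.012,.05),("dappen",(.437,-.164),.03,.02,.035)):
        q=P[(np.hypot(*(P[:,:2]-xy).T)<r)&(P[:,2]>zl)&(P[:,2]<zh)]
        print(n,k,len(q),((q.max(0)+q.min(0))/2).round(4),np.ptp(q,axis=0).round(3))
for p in[(.446,-.373,.126),(.446,-.373,.3),(.604,-.341,.2),(.592,.014,.089),(.592,.014,.3),(.445,.0205,.094),(.609,-.177,.09),(.605,.156,.2),(.437,-.164,.08),(.428,.2045,.086),(.428,.2045,.24)]:
    j=kin.inverse_kinematics(p,Q);print(p,None if j is None else np.round(j,2))
E
```

```text
0.0726
top bottle body 200 [ 0.446  -0.3723  0.06  ] [0.054 0.053 0.04 ]
top bottle cap 195 [ 0.4468 -0.3746  0.1177] [0.028 0.029 0.015]
top pot 391 [ 0.6113 -0.1786  0.0488] [0.048 0.047 0.011]
top burner collar 180 [0.594  0.0126 0.0621] [0.041 0.038 0.024]
top burner body 465 [0.5954 0.0113 0.031 ] [0.062 0.061 0.038]
top dappen 108 [ 0.4371 -0.1645  0.025 ] [0.033 0.032 0.01 ]
side bottle body 263 [ 0.4449 -0.3619  0.06  ] [0.057 0.045 0.04 ]
side bottle cap 72 [ 0.4447 -0.3692  0.1172] [0.026 0.037 0.014]
side pot 170 [ 0.6094 -0.1768  0.0482] [0.045 0.051 0.01 ]
side burner collar 138 [0.5947 0.0166 0.0625] [0.032 0.033 0.025]
side burner body 453 [0.5931 0.021  0.0311] [0.06  0.051 0.038]
side dappen 65 [ 0.4353 -0.1634  0.0245] [0.032 0.037 0.009]
(0.446, -0.373, 0.126) [ 0.63  0.55 -0.05  1.91  0.04  0.68 -1.02]
(0.446, -0.373, 0.3) [ 0.64  0.33 -0.06  1.79  0.02  1.03 -1.  ]
(0.604, -0.341, 0.2) [ 0.48  0.61 -0.08  1.59  0.06  0.95 -1.19]
(0.592, 0.014, 0.089) [ 0.13  0.64 -0.34  1.88  0.33  0.67 -1.98]
(0.592, 0.014, 0.3) [ 0.31  0.4  -0.57  1.73  0.24  1.08 -1.91]
(0.445, 0.0205, 0.094) [ 0.13  0.48 -0.38  2.22  0.36  0.5  -2.1 ]
(0.609, -0.177, 0.09) [ 0.31  0.67 -0.17  1.79  0.16  0.69 -1.52]
(0.605, 0.156, 0.2) [ 0.07  0.57 -0.59  1.74  0.38  0.94 -2.24]
(0.437, -0.164, 0.08) [ 0.34  0.51 -0.14  2.19  0.16  0.45 -1.49]
(0.428, 0.2045, 0.086) [-0.06  0.58 -0.63  2.15  0.61  0.6  -2.71]
(0.428, 0.2045, 0.24) [ 0.39  0.48 -1.19  2.03  0.54  0.99 -2.65]
```

```bash
sed -i 's/^Q=.*/Q=[0,0,1,0]/' h.py; python3 - <<'E'
from h import *
pick("burner",(.594,.013),.089,.085,.25,.05)
s=env.get_state();print(s["tcp_pos"],s["qpos"],s["time"])
p,d=camera("side");cv2.imwrite("pics/s1.png",cv2.resize(p[170:320,200:400],None,fx=4,fy=4,interpolation=2))
E
```

```text
gripped 0.05885699339798434 41.39631673693657 5.0167
lifted 0.05851881974540329 43.53545073419809 [-0.47 -0.72 -2.85]
[0.59383995 0.0127039  0.13886042] [ 0.43503687  0.67337389 -0.76463425  1.84184577  0.59933022  0.87254839
  0.94839037] 5.5
```

View pics/s1.png

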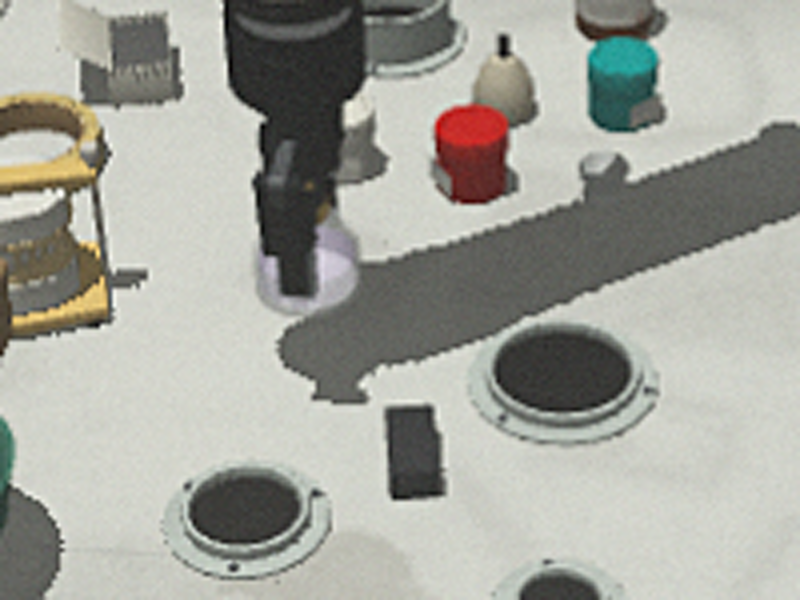

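The burner is held upright between the fingers (crop 300,265). Placing it, then picking the bottle.

```bash
sed -i 's/z-.001\]/z-.005]/' h.py; python3 - <<'E'
from h import *
place("burner",.094,.05,.085)
pick("bottle",(.446,-.3725),.126,.085,.27,.07)
place("bottle",.131,.07,.085)
p,d=camera("top");cv2.imwrite("pics/t2.png",p[150:320,200:560])
p,d=camera("side");cv2.imwrite("pics/s2.png",cv2.resize(p[120:320,230:400],None,fx=3,fy=3,interpolation=2))
E
```

```text
down True [0.44492875 0.02050873 0.09507669] nominal 0.094
burner t 8.8083
gripped 0.05388266505434224 41.732620254624635 12.2333
lifted 0.054528802880649214 42.58467323030345 [-0.99 -0.54 -2.44]
down True [ 0.60394262 -0.34097715  0.13192992] nominal 0.131
bottle t 16.3333
```

View pics/s2.png

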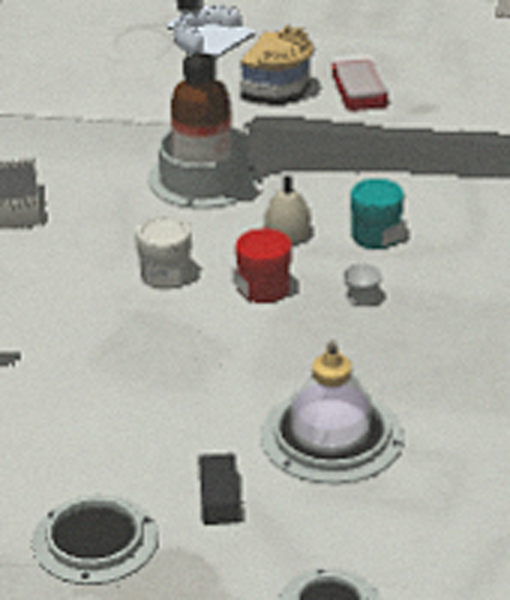

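Bottle (crop 200,130) and burner (330,410) stand upright in their holders, and the cone and case are untouched. Next come the pot and the dish.

```bash
python3 - <<'E'
from h import *
pick("pot",(.610,-.178),.090,.075,.2,.07,30)
place("pot",.095,.07,.075)
pick("dappen",(.4365,-.164),.082,.055,.2,.12,30)
place("dappen",.087,.12,.055)
env.reach([.5,-.45,.35],Q)
g=[]
for n in("top","side"):
    p,d=camera(n);np.savez(n+"9.npz",p=p,d=d)
    cv2.imwrite(f"pics/{n}9.png",cv2.resize(p[160:310,200:520] if n=="top" else p[120:350,230:400],None,fx=2.5,fy=2.5,interpolation=2))
    P,uv=cloud(n,d)
    for k,xy,r,zl,zh in(("bottle cap",H["bottle"],.025,.115,.135),("burner top",H["burner"],.03,.062,.1),("pot",H["pot"],.034,.043,.065),("dappen",H["dappen"],.022,.022,.045),("cone",(.512,-.257),.02,.03,.07),("case",(.521,.102),.045,.017,.03)):
        q=P[(np.hypot(*(P[:,:2]-xy).T)<r)&(P[:,2]>zl)&(P[:,2]<zh)]
        print(n,k,len(q),((q.max(0)+q.min(0))/2-[*xy,0]).round(4),"ztop",np.percentile(q[:,2],90).round(4)) if len(q) else print(k,"none")
print(env.get_state()["time"])
E
```

```text
gripped 0.04710017163719963 30.571741461753845 18.8583
lifted 0.0470583824271415 30.922229290008545 [-0.34 -0.35 -1.12]
down True [0.60490653 0.1559978  0.09598419] nominal 0.095
pot t 23.7167
gripped 0.030936241986341814 29.145799369434826 26.8917
lifted 0.030722873241884573 29.702459175366016 [-0.21 -0.21 -0.14]
down True [0.42788661 0.20450186 0.08784085] nominal 0.087
dappen t 32.5417
top bottle cap 210 [ 0.0009 -0.0015  0.124 ] ztop 0.1288
top burner top 179 [ 0.0016 -0.0009  0.0775] ztop 0.0824
top pot 400 [ 0.0015 -0.003   0.0509] ztop 0.0551
top dappen 152 [ 0.0003 -0.0025  0.0281] ztop 0.0317
top cone 196 [0.0009 0.     0.048 ] ztop 0.048
top case 313 [ 0.0002 -0.0009  0.0221] ztop 0.0242
side bottle cap 78 [-0.0015  0.0015  0.1225] ztop 0.1271
side burner top 142 [-0.0001  0.0021  0.0774] ztop 0.0836
side pot 335 [-0.0007  0.0013  0.0498] ztop 0.0543
side dappen 127 [-0.0009  0.      0.0275] ztop 0.0308
side cone 99 [-0.0013  0.0067  0.0466] ztop 0.0558
side case 226 [-0.0012  0.0022  0.0215] ztop 0.0237
35.0333
```

View pics/top9.png

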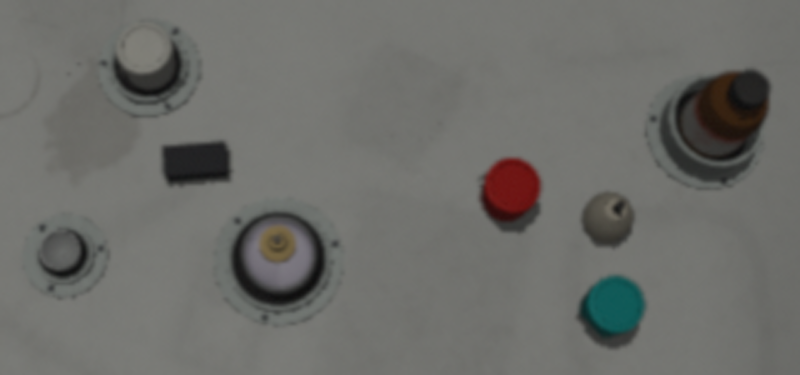

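View pics/side9.png

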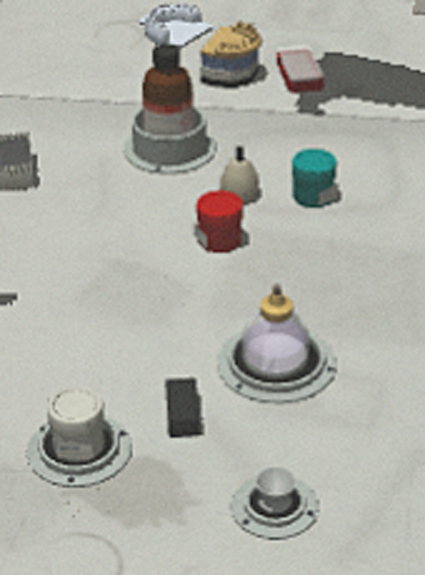

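All four vessels stand upright and centred in their holders, within about 3 mm and with tops about 5 mm above their bench heights. The cone (side crop 240,180) and case (183,407) haven't moved.

```bash
python3 -c "
from cell import job
print(job.job_done())"
```

```text
the job is handed in; nothing more can be done
None
```

I put all four vessels in their holders, upright and released, and handed the job in at about 35 s; the last images showed each within about 3 mm of its holder's centre and the cone and case unmoved, but no verdict came back.

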